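# Rehang the packing-bench baskets

### The arm

A 6-joint arm with a two-finger parallel gripper is mounted at the origin on the work surface. World frame = base frame: x ahead of the robot, y to its left, z up, the work surface at z = 0. Lengths are in m, angles in rad, forces in N, time in s.
With the tool pointing down it reaches from about 0.275 to 0.85 m from the base axis. Payload 19 kg.
Tool frame: the origin (TCP) lies on the mounting face of the last link; the fingertips stand 173 mm ahead of it and the grasp point (between the pads) lies 155 mm ahead of it; z points along the fingers, y is the line along which they close (so a half turn about z gives the same grasp; the last joint's range is limited). The gripper opens to 85 mm and grips with 20 to 120 N. Pads are 22 mm wide; open, the fingers measure 114 mm over their backs; the gripper's body (76 mm by 85 mm) begins 54 mm behind the grasp point. The pads swing forward as they close: fully open they stand 13 mm farther back than shut.
Start: joints at [-1.418, 0.15, 1.437, -0, 1.554, -0.134], TCP at [0.163, -0.552, 0.405] pointing down, gripper open.
Joint ranges: [-2.8, 2.8], [-0.68, 2.1], [0.12, 2.68], [-1.39, 4.53], [0.16, 2.79], [-2.81, 2.81]. Speed limits (rad/s): [1.89, 1.89, 2.22, 3.01, 3.01, 3.01].

### API

Orientations are given as a unit quaternion [w, x, y, z].
In Python, from cell import state, capture, get_calibration, finish_job gives the robot as it stands.
- The arm moves only by the shell command python3 -m crank 'ROWS' [FORCE]. ROWS is JSON, a list of rows, each a list of 7 numbers: the opening, from 0 (shut) to 1 (fully open), then the shift along the tool's x, y, z in m, then the turn, a rotation vector about the tool's x, y, z in degrees. In form: [[claw, tx, ty, tz, wx, wy, wz], ...]. A call has 1 to 12 rows; each row shifts and turns the commanded pose from where the row before left it, along the tool's axes as they then stand; what a row does not reach is not made up. A row lasts 1/8 s, in which the tool goes at most 62.5 mm and 10.7 degrees, less where a joint would pass 70% of its speed; a pose out of reach is approached as far as the arm can. A call is refused whole if a number of a shift passes 0.0625 or a number of a turn 10.7, either way. A call with a gripper value outside its range is refused whole. The fingers move at their own pace and stop on an object; FORCE is the grip in N (left out, the last holds). Time passes only in rows, so rows that do not move let the fingers close. It gives the time, the measured TCP pose, the force, the opening and the grip force at its end, in the units of the state.
- state(): the state, without advancing time (a new reading comes with each control period).
- capture(name): name is "side" or "top" or "wrist"; returns the picture (400x640x3 uint8, red, green, blue); there is no depth.
- get_calibration(name): a dict with "intrinsics" (3x3 intrinsics, pixels), "R" (3x3) and "t" (3): a world point X has camera coordinates R X + t. Camera axes: x right, y down, z forward; pixel columns grow to the right and rows downward; lengths in m; the calibration is good to about 2 mm. A picture is of the moment at which its call begins: read the wrist's pose just before it. get_calibration takes no time and is no camera call; for the wrist camera it gives the pose at the moment of the call.
- finish_job(): hands the job in; it is judged then, once.
The state is a dict: "t": time; "joints": joint angles; "qd": joint speeds; "joint_torque": joint torques, N m; "tool_pos": TCP position; "tcp_rot": TCP orientation; "force": force on the tool from outside, world axes, zero at the start; "ft_torque": the same for the moment, N m; "finger_gap": finger opening in m; "finger_force": force on a finger pad.
Only numpy, scipy, OpenCV 4.12 (cv2) and the standard library are available. Lean on these libraries where they do the work, as an engineer would, in place of code of your own. Each camera call takes 0.05 s, during which the arm holds its last target. There are 200 camera calls.

### The job

The shallow basket has been left on the tall hook stand, but the deep basket, which stands on the table, only hangs clear there. Rehang them: the shallow basket by its handle on the short stand's hook and the deep basket by its handle on the tall stand's hook, each with the middle of its handle resting in the hook's seat, the handle square across the hook, so that it hangs level and still. Keep the baskets upright, and do not push or knock over the other things on the table.

Things in the scene. Friction and masses are not known exactly. Their poses are not given: they have to be found in the camera images.
- shallow_basket: Shallow open basket of grey plastic, 104 (x) x 134 (y) x 45 mm deep, walls 4 mm. Rigid wooden handle arching over it along y: straight bar 10 mm square in section, bar centre 125 mm above the underside, legs 6 mm thick at y = +-66 mm. Same after a half turn. Up to 0.25 kg. At the start it hangs on the tall stand. Origin: centre of the underside, z up.
- shallow_basket_handle (a point): Middle of the shallow basket's handle bar, on the bar's centre line, 125 mm above the underside; axes as the basket's.
- deep_basket: Deep open basket of grey plastic, 104 (x) x 134 (y) x 90 mm deep, walls 4 mm. Rigid wooden handle arching over it along y: straight bar 10 mm square in section, bar centre 170 mm above the underside, legs 6 mm thick at y = +-66 mm. Same after a half turn. Up to 0.25 kg. At the start it stands on the table. Origin: centre of the underside, z up.
- deep_basket_handle (a point): Middle of the deep basket's handle bar, on the bar's centre line, 170 mm above the underside; axes as the basket's.
- tall_stand: Tall hook stand, fixed: foot 90 x 90 x 10 mm, post 16 mm thick and 239 mm high, hook of flat steel strip 20 mm wide pointing to its own -x, roughly to the robot. Level seat 225 mm above the table, 26 mm long, centred 87 mm from the post axis; its outer end turns up 26 mm, inner side rises 14 mm. Handle bar lies across it, along y. Origin: foot of the post.
- tall_stand_seat (a point): Middle of the tall stand's hook seat, on the strip's upper face; axes as the stand's. The handle bar's centre rests 5 mm above it.
- short_stand: Short hook stand, fixed: foot 90 x 90 x 10 mm, post 16 mm thick and 169 mm high, hook of flat steel strip 20 mm wide pointing to its own -x, roughly to the robot. Level seat 155 mm above the table, 26 mm long, centred 87 mm from the post axis; its outer end turns up 26 mm, inner side rises 14 mm. Handle bar lies across it, along y. Origin: foot of the post.
- short_stand_seat (a point): Middle of the short stand's hook seat, on the strip's upper face; axes as the stand's. The handle bar's centre rests 5 mm above it.
- amber_bottle: Closed amber glass bottle, 62 mm across, 165 mm tall; loose bystander. Origin: on its axis, at the underside.
- mug: White mug, 76 mm across, 92 mm tall, handle at its own +y; loose bystander. Origin: on its axis, at the underside.
- oil_bottle: Closed green glass bottle, 66 mm across, 190 mm tall; loose bystander. Origin: on its axis, at the underside.
- cream_jar: White jar with wooden lid, 72 mm across, 80 mm tall; loose bystander. Origin: on its axis, at the underside.
- roll_on: Small green roll-on bottle, 38 mm across, 85 mm tall; loose bystander. Origin: on its axis, at the underside.
- bamboo_cup: Wooden cup, 76 mm across, 85 mm tall; loose bystander. Origin: on its axis, at the underside.
- brush: Brush lying on the table along its own x, about 200 mm long, under 40 mm high; loose bystander. Origin: underside, mid length.

How it is judged:
At the end, for the whole second after the job is handed in: Shallow basket on the short hook, deep on the tall: handle middle within 20 mm along and 25 mm across the hook of the seat's middle, bar centre -3 to +16 mm above the seat, weight on the stand, tilt < 0.25 rad, bar within 0.35 rad of square, at rest (< 0.05 m/s, 0.6 rad/s) (x of shallow_basket_handle in the frame of short_stand_seat between -0.02 and 0.02 m and y of shallow_basket_handle in the frame of short_stand_seat between -0.025 and 0.025 m and z of shallow_basket_handle in the frame of short_stand_seat between -0.003 and 0.016 m and angle between each of shallow_basket, deep_basket's own z axis and vertical below 0.25 rad and angle between the y axis of shallow_basket and the y axis of short_stand, either way round below 0.35 rad and contact force between shallow_basket and short_stand above 0.4 N and linear speed of each of shallow_basket, deep_basket below 0.05 m/s and angular speed of each of shallow_basket, deep_basket below 0.6 rad/s and x of deep_basket_handle in the frame of tall_stand_seat between -0.02 and 0.02 m and y of deep_basket_handle in the frame of tall_stand_seat between -0.025 and 0.025 m and z of deep_basket_handle in the frame of tall_stand_seat between -0.003 and 0.016 m and angle between the y axis of deep_basket and the y axis of tall_stand, either way round below 0.35 rad and contact force between deep_basket and tall_stand above 0.4 N); the robot touches nothing.
It fails at once if one of the other things is pushed aside by more than 30 mm (distance of any of amber_bottle, mug, oil_bottle, cream_jar, roll_on, bamboo_cup, brush from where it was at the start of the episode above 0.03 m).
It fails at once if a bottle, jar, mug or cup is knocked over (angle between any of amber_bottle, mug, oil_bottle, cream_jar, roll_on, bamboo_cup's own z axis and vertical above 0.5 rad).
It fails at once if a basket is tipped more than 40 degrees (angle between any of shallow_basket, deep_basket's own z axis and vertical above 0.7 rad).
It also fails if it takes over 72 s, if anything falls off the work surface, if the arm or the gripper's body presses on something with over 40 N, if the wrist force passes 120 N, or if a joint passes its speed limit or range.

## Working session

There is one attempt and no reset: what is moved stays moved. The work goes in short steps, Python scripts to look and compute and a shell command to move; the robot and the scene stay as the last step left them, time stands still between calls to the robot, and variables do not carry over. Pictures are saved under pics/ and viewed, at most 10 in all, crops included, and the job is handed in when it is done.

```bash
mkdir -p pics; python3 - <<'E'
from cell import *
import cv2,numpy as np
print(state())
for n in ("side","top"):
    im=capture(n); cv2.imwrite(f"pics/{n}0.png",im[:,:,::-1])
    c=get_calibration(n); print(n,c)
E
```

```text
{'t': 0.0, 'joints': array([-1.41796905e+00,  1.50960161e-01,  1.43799783e+00, -1.00811076e-05,
        1.55382189e+00, -1.33984924e-01]), 'qd': array([-4.05934753e-04,  7.73716644e-05,  3.00501161e-04, -1.03831534e-04,
        6.65630656e-05,  1.23856646e-03]), 'joint_torque': array([-4.78321163e-04, -7.13057327e+01, -5.70868492e+01, -2.50759367e-04,
        9.00641957e-03,  6.77085131e-05]), 'tool_pos': array([ 0.16264702, -0.55147554,  0.40410659]), 'tcp_rot': array([-5.93540769e-04,  9.89734768e-01,  1.42915136e-01, -1.06320173e-05]), 'force': array([ 0.15483071, -0.40852858, -0.85409693]), 'ft_torque': array([-0.04612251, -0.00055263,  0.00764163]), 'finger_force': 0.0, 'finger_gap': 0.0856854787671572}
side {'intrinsics': array([[392.87676262,   0.        , 319.21886616],
       [  0.        , 392.87676262, 196.42588886],
       [  0.        ,   0.        ,   1.        ]]), 'R': array([[-0.92593845, -0.37736798,  0.01521154],
       [-0.21055723,  0.4823643 , -0.85028838],
       [ 0.3135341 , -0.79051761, -0.52609722]]), 't': array([0.50650503, 0.24650847, 1.14878868])}
top {'intrinsics': array([[370.56828651,   0.        , 318.17771409],
       [  0.        , 370.56828651, 200.86781297],
       [  0.        ,   0.        ,   1.        ]]), 'R': array([[-0.00904775, -0.9997811 ,  0.01886531],
       [-0.99374115,  0.00688925, -0.11149472],
       [ 0.11134035, -0.01975601, -0.99358594]]), 't': array([-0.01671679,  0.56054945,  1.26230924])}
```

View pics/side0.png

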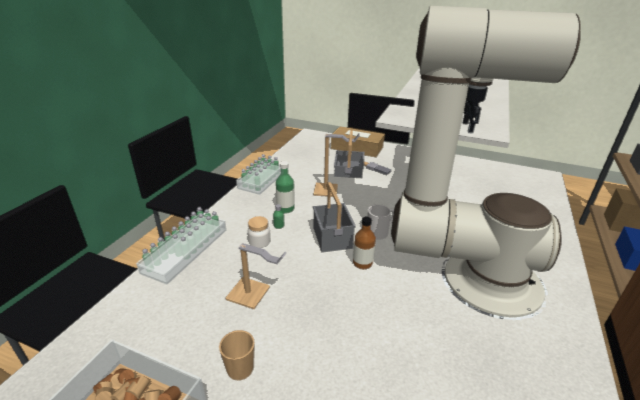

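View pics/top0.png

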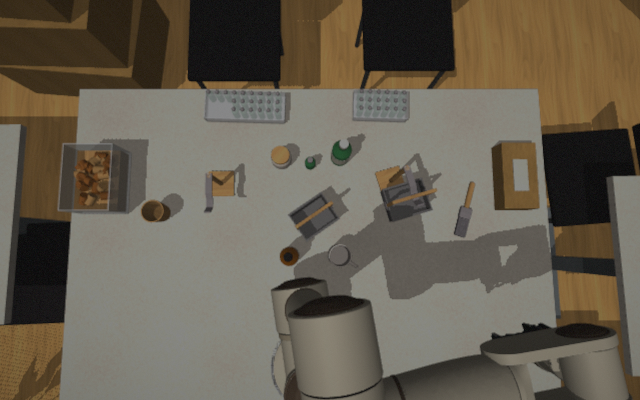

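The side view shows the short stand at (247,270), the deep basket at (335,225), and the tall stand with the shallow basket at (345,165). In the top view they are at (222,183), (313,213) and (405,198). I'll enlarge these areas next.

```bash
python3 - <<'E'
import cv2
a=cv2.imread("pics/top0.png")[130:280,180:480]
cv2.imwrite("pics/topc.png",cv2.resize(a,None,fx=2.666,fy=2.666,interpolation=cv2.INTER_CUBIC))
a=cv2.imread("pics/side0.png")[110:310,215:415]
cv2.imwrite("pics/sidec.png",cv2.resize(a,None,fx=3,fy=3,interpolation=cv2.INTER_CUBIC))
E
```

```text
(no output)
```

View pics/topc.png

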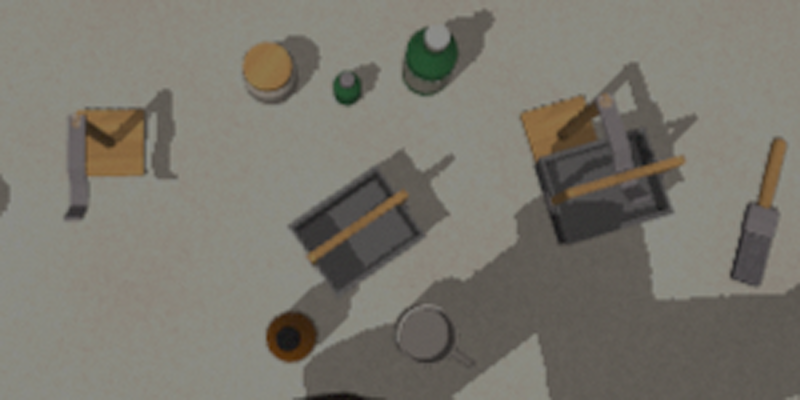

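View pics/sidec.png

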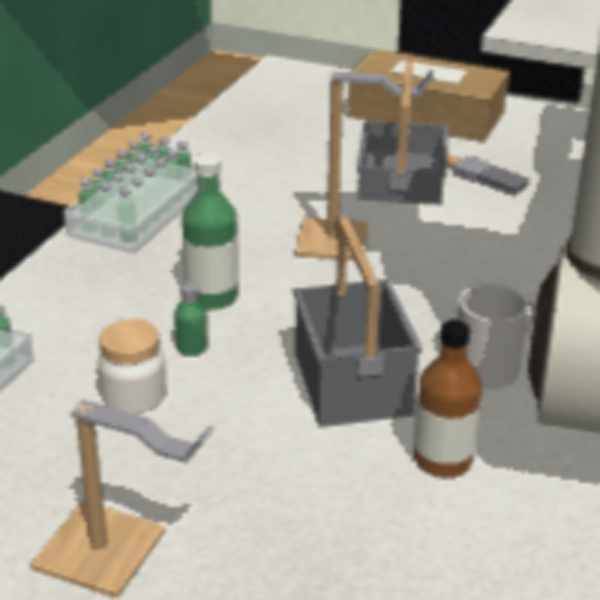

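The top crop shows these crop pixels. Deep handle: (310,257) to (405,196). Shallow handle: (555,198) to (683,160). Tall post top and hook tip: (605,102) and (630,205). Short post top and hook tip: (76,118) and (73,215). The side crop confirms that the shallow basket hangs on the tall hook.

```bash
cat >h.py <<'E'
from cell import *
import numpy as np,cv2
from scipy.spatial.transform import Rotation as Ro
def ray(n,u,v,z,c=None):
    c=c or get_calibration(n); K,R,t=c["intrinsics"],c["R"],c["t"]
    o=-R.T@t; d=R.T@np.linalg.inv(K)@np.array([u,v,1.]); return o+d*(z-o[2])/d[2]
def proj(n,X,c=None):
    c=c or get_calibration(n); p=c["intrinsics"]@(c["R"]@np.array(X)+c["t"]); return p[:2]/p[2]
def quat(q): return Ro.from_quat([q[1],q[2],q[3],q[0]])
E
python3 - <<'E'
from h import *
np.set_printoptions(precision=4,suppress=True)
P={}
for k,u,v,z in [("deepA",310,257,.175),("deepB",405,196,.175),("shA",555,198,.235),("shB",683,160,.235),("tpost",605,102,.239),("ttip",630,205,.251),
 ("tf1",520,112,.01),("tf2",585,97,.01),("spost",76,118,.169),("stip",73,215,.181),("sf1",86,108,.01),("sf2",145,108,.01),("sf3",146,177,.01),("sf4",86,177,.01),
 ("mug",425,333,.092),("amber",289,338,.165),("jar",268,65,.08),("roll",347,80,.085),("oil",437,38,.19),("brush1",780,142,.02),("brush2",745,275,.03)]:
    P[k]=ray("top",u/2.6667+180,v/2.6667+130,z); print(k,P[k])
def ang(a,b): d=P[b]-P[a]; return np.degrees(np.arctan2(d[1],d[0])),np.hypot(*d[:2])
for a,b in [("deepB","deepA"),("shB","shA"),("ttip","tpost"),("tf2","tf1"),("stip","spost"),("sf2","sf1"),("sf4","sf1")]: print(a,b,ang(a,b))
sh=(P["shA"]+P["shB"])/2
print("deep",(P["deepA"]+P["deepB"])/2,"sh",sh)
print("tall post side", proj("side",P["tpost"]), proj("side",P["spost"]),"want (336,77)/3+(215,110)",336/3+215,77/3+110, 84/3+215,408/3+110)
s=state(); R=quat(s["tcp_rot"]).as_matrix(); print(R)
E
```

```text
deepA [0.4659 0.0498 0.175 ]
deepB [ 0.5358 -0.0608  0.175 ]
shA [ 0.5261 -0.2232  0.235 ]
shB [ 0.5676 -0.3674  0.235 ]
tpost [ 0.6328 -0.2815  0.239 ]
ttip [ 0.5163 -0.3016  0.251 ]
tf1 [ 0.6657 -0.2267  0.01  ]
tf2 [ 0.6858 -0.3153  0.01  ]
spost [0.6311 0.3236 0.169 ]
stip [0.516 0.321 0.181]
sf1 [0.6743 0.3549 0.01  ]
sf2 [0.6739 0.2764 0.01  ]
sf3 [0.5809 0.2736 0.01  ]
sf4 [0.5814 0.3528 0.01  ]
mug [ 0.3751 -0.0879  0.092 ]
amber [0.3733 0.0746 0.165 ]
jar [0.715  0.1065 0.08  ]
roll [0.6939 0.0059 0.085 ]
oil [ 0.7197 -0.0998  0.19  ]
brush1 [ 0.6212 -0.573   0.02  ]
brush2 [ 0.444  -0.5126  0.03  ]
deepB deepA (np.float64(122.31658719223755), np.float64(0.13081628277098034))
shB shA (np.float64(106.04389103314735), np.float64(0.1500481664879652))
ttip tpost (np.float64(9.77954002945202), np.float64(0.11827070585363857))
tf2 tf1 (np.float64(102.77241140306728), np.float64(0.0908702176210633))
stip spost (np.float64(1.2931068502165366), np.float64(0.11514955802747248))
sf2 sf1 (np.float64(89.6933234197109), np.float64(0.07851099242335562))
sf4 sf1 (np.float64(1.2978857061751319), np.float64(0.09294368695708513))
deep [ 0.5008 -0.0055  0.175 ] sh [ 0.5469 -0.2953  0.235 ]
tall post side [327.492  135.0085] [241.8099 245.8526] want (336,77)/3+(215,110) 327.0 135.66666666666666 243.0 246.0
[[ 0.9592  0.2828 -0.0002]
 [ 0.2828 -0.9592  0.001 ]
 [ 0.0001 -0.001  -1.    ]]
```

```bash
python3 -m crank '[[1,0.0443,-0.0165,-0.0095,0,0,0],[1,0.0443,-0.0165,-0.0095,0,0,0],[1,0.0443,-0.0165,-0.0095,0,0,0],[1,0.0443,-0.0165,-0.0095,0,0,0],[1,0.0443,-0.0165,-0.0095,0,0,0],[1,0.0443,-0.0165,-0.0095,0,0,0],[1,0.0443,-0.0165,-0.0095,0,0,0],[1,0.0443,-0.0165,-0.0095,0,0,0],[1,0.0443,-0.0165,-0.0095,0,0,0],[1,0.0443,-0.0165,-0.0095,0,0,0]]' && python3 -m crank '[[1,0,0,0,0,0,-9.6],[1,0,0,0,0,0,-9.6],[1,0,0,0,0,0,-9.6],[1,0,0,0,0,0,-9.6],[1,0,0,0,0,0,-9.6],[1,0,0,0,0,0,-9.6],[1,0,0,0,0,0,-9.6],[1,0,0,0,0,0,-9.6],[1,0,0,0,0,0,-9.6],[1,0,0,0,0,0,0],[1,0,0,0,0,0,0]]' && python3 - <<'E'
from h import *
s=state(); print(s["tool_pos"],quat(s["tcp_rot"]).as_matrix().round(3).tolist(),s["joints"])
print(get_calibration("wrist"))
a=capture("wrist"); cv2.imwrite("pics/w1.png",a[:,:,::-1])
E
```

```text
t: 1.35
tool_pos: [0.542, -0.2668, 0.4997]
tcp_rot: [-0.0, 0.99, 0.143, -0.0]
force: [0.0, -0.9, -0.9]
finger_gap: 0.0852
finger_force: 0.0
t: 2.72
tool_pos: [0.5409, -0.268, 0.4995]
tcp_rot: [-0.0, 0.625, 0.78, 0.0]
force: [0.7, -0.7, 1.0]
finger_gap: 0.0855
finger_force: 0.0
[ 0.54089512 -0.26796562  0.49948938] [[-0.218, 0.976, -0.0], [0.976, 0.218, 0.0], [0.0, -0.0, -1.0]] [-5.87558341e-01  1.99430246e-01  1.19178504e+00  5.29894304e-05
  1.75079317e+00 -8.07508568e-01]
{'intrinsics': array([[319.65438294,   0.        , 328.18027331],
       [  0.        , 319.65438294, 195.6303054 ],
       [  0.        ,   0.        ,   1.        ]]), 'R': array([[ 9.75730525e-01,  2.18974608e-01,  2.52521681e-04],
       [ 2.10768546e-01, -9.39476568e-01,  2.70111824e-01],
       [ 5.93848690e-02, -2.63503128e-01, -9.62828925e-01]]), 't': array([-0.46945188, -0.42729242,  0.36672993])}
```

View pics/w1.png

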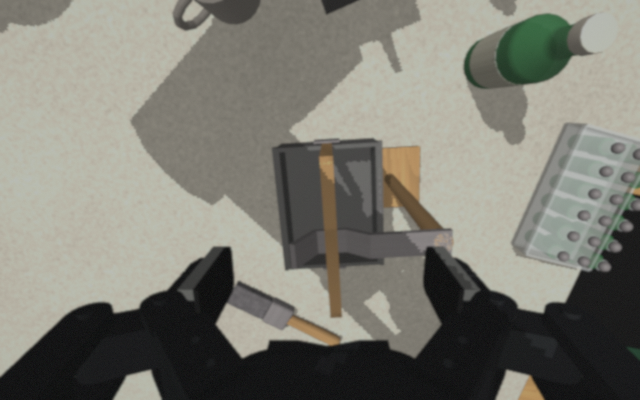

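The wrist view shows the shallow bar running from (326,148) to (336,316). The hook strip runs from its lip at about (300,245) to the post top at (442,238). The fingers straddle the bar.

```bash
python3 - <<'E'
from h import *
c=get_calibration("wrist")
A=ray("wrist",326.5,148,.235,c);B=ray("wrist",335.5,316,.235,c);P=ray("wrist",442,238,.239,c);L=ray("wrist",301,250,.24,c);S=ray("wrist",331,242,.235,c);E=ray("wrist",380,245,.239,c)
d=A-B;print(A,B,(A+B)/2,np.degrees(np.arctan2(d[1],d[0])),np.hypot(*d[:2]));print(P,L,S,E)
for X in [(.541,-.268,.235),(.541,-.268,.172)]: print(proj("wrist",X,c))
E
```

```text
[ 0.53165149 -0.23105602  0.235     ] [ 0.5701358  -0.36814479  0.235     ] [ 0.55089365 -0.2996004   0.235     ] 105.680782267089 0.14238811019424166
[ 0.63408825 -0.27877751  0.239     ] [ 0.5294403  -0.31223212  0.24      ] [ 0.55131245 -0.30265892  0.235     ] [ 0.58874076 -0.2950171   0.239     ]
[327.89444858 198.21315626]
[327.93062278 179.79505368]
```

```bash
python3 -m crank '[[1,0,0,0,0,0,-3],[1,-0.005,0.0012,0,0,0,0],[1,0,0,0.03,0,0,0],[1,0,0,0.03,0,0,0],[1,0,0,0.03,0,0,0],[1,0,0,0.0245,0,0,0],[0.6,0,0,0,0,0,0],[0.3,0,0,0,0,0,0],[0,0,0,0,0,0,0],[0,0,0,0,0,0,0],[0,0,0,0,0,0,0],[0,0,0,0,0,0,0]]' 80 && python3 -m crank '[[0,0,0,0,0,0,0],[0,0,0,0,0,0,0],[0,0,0,-0.01,0,0,0],[0,0,0,-0.01,0,0,0],[0,0,0,-0.01,0,0,0],[0,0,0,-0.01,0,0,0],[0,0,0,-0.008,0,0,0],[0,0,0,0,0,0,0]]' && python3 - <<'E'
from h import *
a=capture("wrist"); b=capture("side")[80:250,240:440]
im=np.vstack([cv2.resize(a,(480,300)),cv2.resize(b,(352,300))[:, :352] if 0 else cv2.copyMakeBorder(cv2.resize(b,(352,299)),0,0,0,128,0)])
cv2.imwrite("pics/w2.png",im[:,:,::-1])
E
```

```text
t: 4.28
tool_pos: [0.5434, -0.2724, 0.3858]
tcp_rot: [0.0, 0.603, 0.798, 0.0]
force: [0.0, -0.1, 5.6]
finger_gap: 0.0087
finger_force: 78.2
t: 5.28
tool_pos: [0.5434, -0.2724, 0.4339]
tcp_rot: [0.0, 0.603, 0.798, 0.0]
force: [0.4, 0.2, -1.4]
finger_gap: 0.0083
finger_force: 78.1
```

View pics/w2.png

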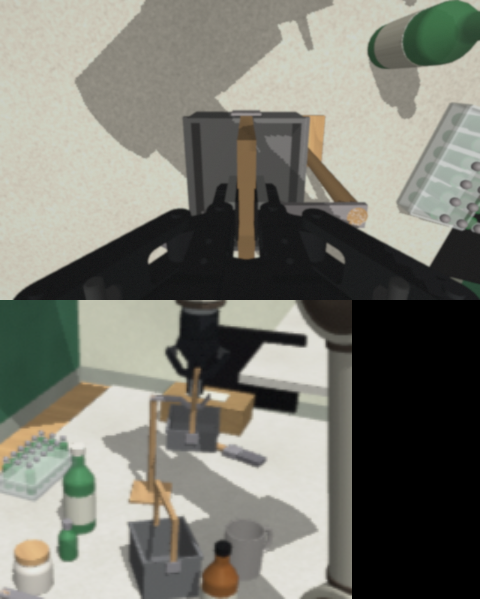

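The basket is gripped, level and above the hook lip. I'll withdraw it, raise it and carry it across.

```bash
python3 -m crank '[[0,0,-0.02,0,0,0,0],[0,0,-0.03,0,0,0,0],[0,0,-0.03,0,0,0,0],[0,0,-0.03,0,0,0,0],[0,0,0,-0.03,0,0,0],[0,0,0,-0.03,0,0,0],[0,0,0,-0.02,0,0,0]]' && python3 -m crank '[[0,0.02,0.006,0,0,0,0],[0,0.04,0.011,0,0,0,0],[0,0.04,0.011,0,0,0,0],[0,0.04,0.011,0,0,0,0],[0,0.04,0.011,0,0,0,0],[0,0.04,0.011,0,0,0,0],[0,0.04,0.011,0,0,0,0],[0,0.04,0.011,0,0,0,0]]' && python3 -m crank '[[0,0.045,0.012,0,0,0,0],[0,0.045,0.012,0,0,0,0],[0,0.045,0.012,0,0,0,0],[0,0.045,0.012,0,0,0,0],[0,0.045,0.012,0,0,0,0],[0,0.045,0.012,0,0,0,0],[0,0.036,0.013,0,0,0,0],[0,0.02,0.006,0,0,0,0],[0,0,0,0,0,0,7.4],[0,0,0,0,0,0,7.4],[0,0,0,0,0,0,0],[0,0,0,0,0,0,0]]' && python3 - <<'E'
from h import *
s=state();print(s["tool_pos"],s["finger_gap"],s["force"])
a=capture("wrist"); b=capture("side")[130:330,180:420];t=capture("top")[130:255,160:310]
im=np.zeros((600,800,3),np.uint8); im[:300,:480]=cv2.resize(a,(480,300));im[300:,:360]=cv2.resize(b,(360,300));im[300:,440:800]=cv2.resize(t,(360,300))
cv2.imwrite("pics/w3.png",im[:,:,::-1]);np.save("w3.npy",a)
print(get_calibration("wrist"))
E
```

```text
t: 6.25
tool_pos: [0.4365, -0.3025, 0.5144]
tcp_rot: [0.0, 0.603, 0.798, -0.0]
force: [0.6, -0.3, -0.8]
finger_gap: 0.0085
finger_force: 78.2
t: 7.25
tool_pos: [0.4344, 0.0106, 0.5122]
tcp_rot: [-0.0, 0.603, 0.798, -0.0]
force: [1.5, 0.4, -1.6]
finger_gap: 0.0083
finger_force: 78.2
t: 8.75
tool_pos: [0.434, 0.347, 0.5131]
tcp_rot: [-0.0, 0.7, 0.714, -0.0]
force: [0.7, -0.7, -2.0]
finger_gap: 0.0081
finger_force: 78.2
[0.43398031 0.34697081 0.51311725] 0.008149317645572115 [ 0.70407716 -0.74979512 -1.99873272]
{'intrinsics': array([[319.65438294,   0.        , 328.18027331],
       [  0.        , 319.65438294, 195.6303054 ],
       [  0.        ,   0.        ,   1.        ]]), 'R': array([[ 9.99797059e-01,  2.01418490e-02,  3.81873503e-04],
       [ 1.92891018e-02, -9.62592584e-01,  2.70265514e-01],
       [ 5.81123577e-03, -2.70203300e-01, -9.62785753e-01]]), 't': array([-0.44165925,  0.26048403,  0.57392956])}
```

View pics/w3.png

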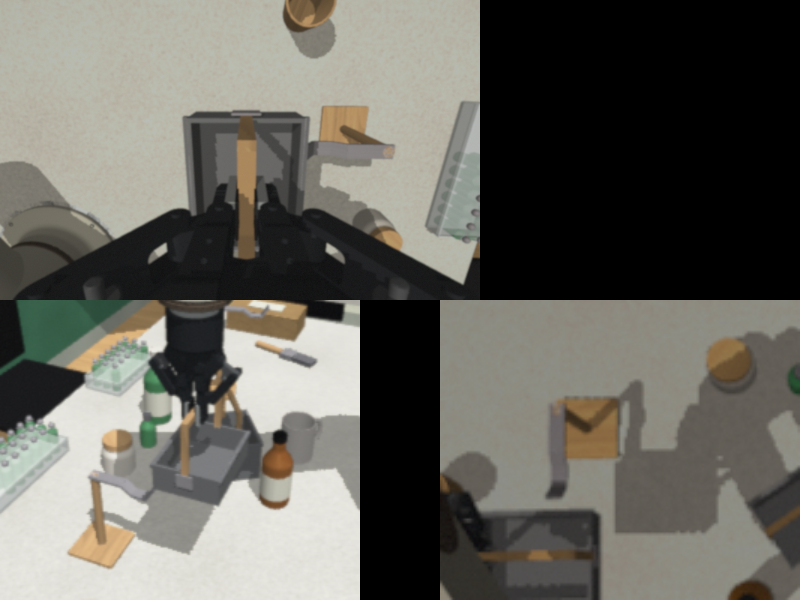

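The wrist picture shows the basket level, with the post top at about (520,204) in full pixels, the hook strip at rows 197–200 and the foot's far edge at row 143.

```bash
python3 - <<'E'
from h import *
k=4/3
for n,u,v,z in [("post",389,152.5,.169),("stripmid",350,149,.169),("stripL",312,149,.16),("f1",321,107,.01),("f2",368,107,.01),("barend",247,117,.362)]:
    print(n,ray("wrist",u*k,v*k,z))
# top crop  -> scale 2.4
for n,u,v,z in [("tpost",556,407,.169),("ttip",556,493,.181),("tf1",566,399,.01),("tf2",618,399,.01),("tf3",618,458,.01),("tf4",566,458,.01),("barA",483,555,.362),("barB",594,555,.362)]:
    print(n,ray("top",(u-440)/2.4+160,(v-300)/2.4+130,z))
E
```

```text
post [0.63053548 0.32248674 0.169     ]
stripmid [0.57653687 0.32638892 0.169     ]
stripL [0.52744023 0.32278587 0.16      ]
f1 [0.58081548 0.36575574 0.01      ]
f2 [0.67273007 0.36760358 0.01      ]
barend [0.43405857 0.3964999  0.362     ]
tpost [0.63003008 0.32413876 0.169     ]
ttip [0.51658053 0.31814689 0.181     ]
tf1 [0.67159031 0.35395161 0.01      ]
tf2 [0.67117584 0.27708448 0.01      ]
tf3 [0.5828034  0.27565944 0.01      ]
tf4 [0.58331252 0.35195815 0.01      ]
barA [0.43511786 0.34366621 0.362     ]
barB [0.43409286 0.22635386 0.362     ]
```

```bash
python3 -m crank '[[0,0,0,0.02,0,0,0],[0,0,0,0.03,0,0,0],[0,0,0,0.03,0,0,0],[0,0,0,0.03,0,0,0],[0,0,0,0.025,0,0,0],[0,0,0,0.012,0,0,0],[0,0,0.019,0,0,0,0],[0,0,0.03,0,0,0,0],[0,0,0.03,0,0,0,0],[0,0,0.03,0,0,0,0],[0,0,0,0,0,0,0],[0,0,0,0,0,0,0]]' && python3 -m crank '[[0,0,0,0.015,0,0,0],[0,0,0,0.015,0,0,0],[0,0,0,0.01,0,0,0],[0,0,0,0.005,0,0,0],[0,0,0,0,0,0,0]]' && python3 - <<'E'
from h import *
s=state();print(s["tool_pos"],s["finger_gap"],s["force"],s["ft_torque"])
a=capture("wrist"); b=capture("side")[130:330,180:420];t=capture("top")[130:255,160:310]
im=np.zeros((600,800,3),np.uint8); im[:300,:480]=cv2.resize(a,(480,300));im[300:,:360]=cv2.resize(b,(360,300));im[300:,440:800]=cv2.resize(t,(360,300))
cv2.imwrite("pics/w4.png",im[:,:,::-1])
E
```

```text
t: 10.4
tool_pos: [0.5436, 0.3492, 0.3667]
tcp_rot: [0.0, 0.701, 0.713, 0.0]
force: [-0.5, 0.0, -1.3]
finger_gap: 0.0084
finger_force: 78.2
t: 11.02
tool_pos: [0.5431, 0.3493, 0.321]
tcp_rot: [-0.0, 0.701, 0.713, -0.0]
force: [-0.1, -0.4, -0.8]
finger_gap: 0.0083
finger_force: 78.2
[0.54309716 0.3492945  0.32100597] 0.008268347970241296 [-0.09205205 -0.40581358 -0.77770053] [-0.01725667 -0.01889108  0.04245475]
```

View pics/w4.png

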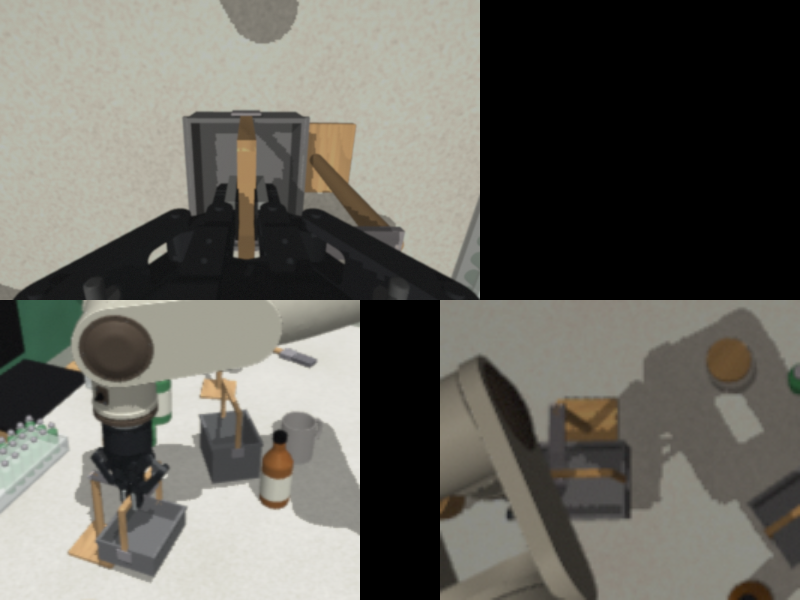

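The basket is in place over the short hook, with the post passing behind it at the right. I'll lower it until it makes contact.

```bash
python3 -m crank '[[0,0,0,0.002,0,0,0],[0,0,0,0.002,0,0,0],[0,0,0,0,0,0,0]]'; python3 -m crank '[[0,0,0,0.001,0,0,0],[0,0,0,0,0,0,0]]';python3 -m crank '[[0,0,0,0.001,0,0,0],[0,0,0,0,0,0,0]]'
```

```text
t: 11.55
tool_pos: [0.5431, 0.3493, 0.317]
tcp_rot: [-0.0, 0.701, 0.713, -0.0]
force: [-0.1, -0.0, -0.8]
finger_gap: 0.0085
finger_force: 78.2
t: 11.8
tool_pos: [0.5432, 0.3493, 0.3162]
tcp_rot: [-0.0, 0.701, 0.713, 0.0]
force: [-0.0, -0.4, -0.6]
finger_gap: 0.0084
finger_force: 78.3
t: 12.05
tool_pos: [0.5431, 0.3493, 0.316]
tcp_rot: [0.0, 0.701, 0.713, 0.0]
force: [-2.2, -0.5, 6.0]
finger_gap: 0.0082
finger_force: 79.3
```

```bash
python3 -m crank '[[0.15,0,0,0,0,0,0],[0.25,0,0,0,0,0,0],[0.4,0,0,0,0,0,0],[0.5,0,0,0,0,0,0],[0.6,0,0,0,0,0,0],[0.6,0,0,-0.01,0,0,0],[0.7,0,0,-0.02,0,0,0],[1,0,0,-0.03,0,0,0],[1,0,0,-0.05,0,0,0],[1,0,0,-0.05,0,0,0],[1,0,0,-0.04,0,0,0],[1,0,0,0,0,0,0]]' && python3 -m crank '[[1,-0.05,-0.006,0,0,0,0],[1,-0.05,-0.006,0,0,0,0],[1,-0.05,-0.006,0,0,0,0],[1,-0.05,-0.006,0,0,0,0],[1,-0.05,-0.006,0,0,0,0],[1,-0.05,-0.006,0,0,0,0],[1,-0.02,0,0,0,0,-10.4],[1,0,0,0,0,0,-10.4],[1,0,0,0,0,0,-10.4],[1,0,0,0,0,0,0],[1,0,0,0,0,0,0]]' && python3 - <<'E'
from h import *
s=state();print(s["tool_pos"],quat(s["tcp_rot"]).as_matrix().round(3).tolist())
a=capture("wrist"); b=capture("side")[130:330,180:420];t=capture("top")[130:255,160:310]
im=np.zeros((600,800,3),np.uint8); im[:300,:480]=cv2.resize(a,(480,300));im[300:,:360]=cv2.resize(b,(360,300));im[300:,440:800]=cv2.resize(t,(360,300))
cv2.imwrite("pics/w5.png",im[:,:,::-1])
E
```

```text
t: 13.55
tool_pos: [0.5426, 0.349, 0.5195]
tcp_rot: [0.001, 0.701, 0.713, 0.003]
force: [-0.3, 0.5, -0.4]
finger_gap: 0.0854
finger_force: 0.0
t: 14.92
tool_pos: [0.5129, 0.0287, 0.5151]
tcp_rot: [-0.0, 0.485, 0.875, -0.0]
force: [-0.7, 0.3, 0.2]
finger_gap: 0.0853
finger_force: 0.0
[0.51285362 0.02873488 0.51509223] [[-0.53, 0.848, -0.0], [0.848, 0.53, 0.0], [0.0, -0.0, -1.0]]
```

View pics/w5.png

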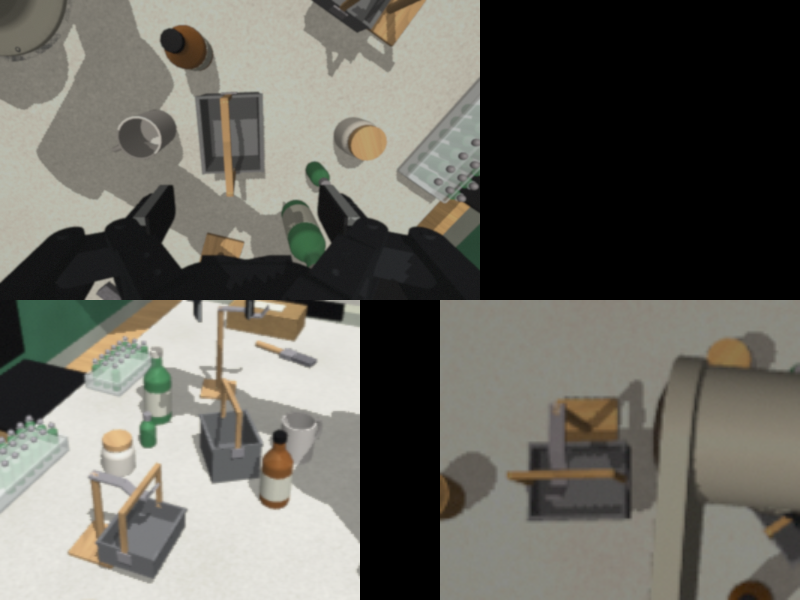

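The shallow basket hangs on the short hook: its bar in the top crop runs from (508,476) to (630,476). The deep bar in the wrist panel runs from (226,95) to (231,193).

```bash
python3 - <<'E'
from h import *
k=4/3
A=ray("wrist",226.5*k,95*k,.175);B=ray("wrist",231*k,193*k,.175);d=A-B
print(A,B,(A+B)/2,np.degrees(np.arctan2(d[1],d[0])),np.hypot(*d[:2]))
A,B=[ray("top",(u-440)/2.4+160,(v-300)/2.4+130,.165) for u,v in [(508,476),(630,476)]];print(A,B,(A+B)/2)
E
```

```text
[0.46611045 0.0566429  0.175     ] [ 0.54133123 -0.05668128  0.175     ] [ 5.03720844e-01 -1.91866196e-05  1.75000000e-01] 123.57486995108631 0.1360166737647442
[0.54052975 0.38487288 0.165     ] [0.53941947 0.22760153 0.165     ] [0.53997461 0.30623721 0.165     ]
```

```bash
python3 -m crank '[[1,0.0077,-0.025,0,0,0,-1],[1,0,0,0.03,0,0,0],[1,0,0,0.04,0,0,0],[1,0,0,0.04,0,0,0],[1,0,0,0.04,0,0,0],[1,0,0,0.028,0,0,0],[1,0,0,0.011,0,0,0],[0.6,0,0,0,0,0,0],[0.3,0,0,0,0,0,0],[0,0,0,0,0,0,0],[0,0,0,0,0,0,0],[0,0,0,0,0,0,0]]' 90 && python3 -m crank '[[0,0,0,0,0,0,0],[0,0,0,0,0,0,0],[0,0,0,-0.01,0,0,0],[0,0,0,-0.02,0,0,0],[0,0,0,-0.03,0,0,0],[0,0,0,-0.03,0,0,0],[0,0,0,-0.03,0,0,0],[0,0,0,-0.03,0,0,0],[0,0,0,-0.03,0,0,0],[0,0,0,-0.01,0,0,0],[0,0,0,0,0,0,0]]'
```

```text
t: 16.58
tool_pos: [0.4876, 0.0219, 0.3267]
tcp_rot: [0.0, 0.475, 0.88, 0.0]
force: [-4.4, 1.3, 5.9]
finger_gap: 0.008
finger_force: 88.7
t: 17.95
tool_pos: [0.4877, 0.0218, 0.5161]
tcp_rot: [0.0, 0.475, 0.88, 0.0]
force: [0.4, -0.5, -3.0]
finger_gap: 0.008
finger_force: 88.1
```

```bash
python3 -m crank '[[0,0,0,0,0,0,9.4],[0,0,0,0,0,0,9.4],[0,-0.02,-0.009,0,0,0,0],[0,-0.035,-0.015,0,0,0,0],[0,-0.035,-0.015,0,0,0,0],[0,-0.035,-0.015,0,0,0,0],[0,-0.035,-0.015,0,0,0,0],[0,-0.035,-0.015,0,0,0,0],[0,-0.035,-0.015,0,0,0,0],[0,-0.035,-0.015,0,0,0,0],[0,-0.025,-0.011,0,0,0,0],[0,-0.01,-0.005,0,0,0,0]]' && python3 -m crank '[[0,0,0,0.02,0,0,0],[0,0,0,0.03,0,0,0],[0,0,0,0.02,0,0,0],[0,0,0,0.013,0,0,0],[0,0,0,0,0,0,0]]'
python3 - <<'E'
from h import *
s=state();R=quat(s["tcp_rot"]).as_matrix();print(s["tool_pos"],R.round(3).tolist())
print("to go (tool)",R.T@(np.array([.543,-.274,.433])-s["tool_pos"]))
for n in("side","top","wrist"): cv2.imwrite(f"pics/d_{n}.png",capture(n)[:,:,::-1])
E
```

```text
t: 19.45
tool_pos: [0.4364, -0.3015, 0.5152]
tcp_rot: [-0.001, 0.612, 0.791, 0.001]
force: [-0.3, 14.5, 7.0]
finger_gap: 0.0083
finger_force: 117.7
t: 20.08
tool_pos: [0.4365, -0.3011, 0.4321]
tcp_rot: [-0.001, 0.613, 0.79, 0.0]
force: [0.3, -0.5, -1.3]
finger_gap: 0.0081
finger_force: 97.4
[ 0.43649409 -0.30106492  0.4320896 ] [[-0.249, 0.968, -0.001], [0.968, 0.249, 0.001], [0.002, -0.001, -1.0]]
to go (tool) [-0.00033049  0.10988944 -0.00102457]
```

A 14 N transient suggests that a basket corner brushed the hook tip. I'll use the last picture to check the grasp.

```bash
python3 - <<'E'
import cv2,numpy as np
a=cv2.imread("pics/d_wrist.png");b=cv2.imread("pics/d_side.png")[80:250,260:430];t=cv2.imread("pics/d_top.png")[140:260,350:470]
im=np.zeros((600,800,3),np.uint8);im[:300,:480]=cv2.resize(a,(480,300));im[300:,:300]=cv2.resize(b,(300,300));im[300:,320:620]=cv2.resize(t,(300,300))
cv2.imwrite("pics/w6.png",im)
E
```

```text
(no output)
```

View pics/w6.png

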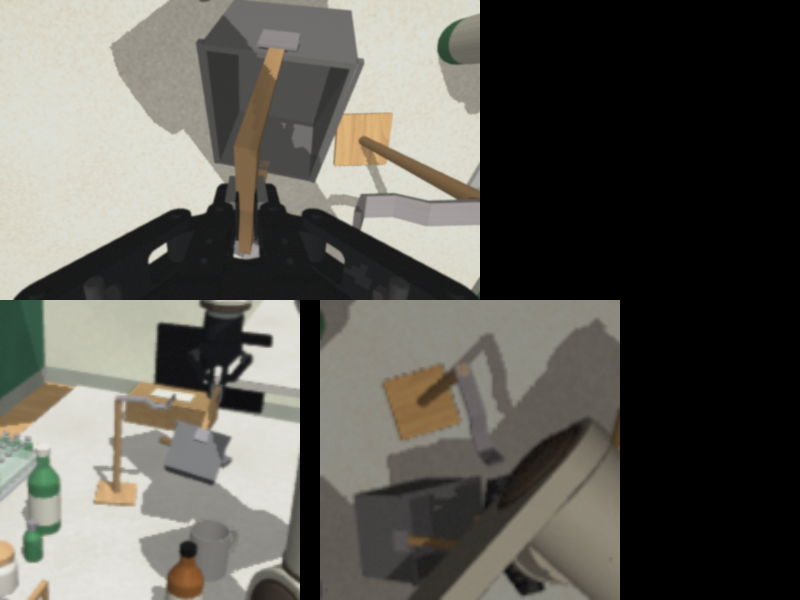

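The deep basket has twisted in the grip: its outer +y wall shows at display (235,2)–(352,10), with the rim at (200,42)–(362,62). It has not been dropped. I'll estimate its tilt, level it with the tool, set it on the table and regrasp.

```bash
python3 - <<'E'
from h import *
np.set_printoptions(precision=3,suppress=True)
k=4/3;c=get_calibration("wrist");K=c["intrinsics"]
o=np.array([[-.052,.067,.09],[.052,.067,.09],[-.052,.067,0],[.052,.067,0],[0,.068,.085],[0,.066,.175],[.052,-.067,.09]])
i=np.array([[199,42],[363,61],[236,1],[353,10],[279,40],[241,140],[318,181]])*k
for idx in ([0,1,2,3,4,5,6],[0,1,2,3,4,5]):
    ok,r,t=cv2.solvePnP(o[idx],i[idx],K,None,flags=cv2.SOLVEPNP_SQPNP)
    e=cv2.projectPoints(o[idx],r,t,K,None)[0][:,0]-i[idx]
    Rb=c["R"].T@cv2.Rodrigues(r)[0]; T=c["R"].T@(t[:,0]-c["t"])
    s=state();Rt=quat(s["tcp_rot"]).as_matrix()
    print("err",e.round(1).tolist());print(Rb,"tilt deg",np.degrees(np.arccos(Rb[2,2])));print("handle",T+Rb@[0,0,.17],"origin",T)
    # in tool frame
    print("grasp pt",s["tool_pos"]+.155*Rt[:,2]," in basket",Rb.T@(s["tool_pos"]+.156*Rt[:,2]-T))
    # minimal rotation making basket z vertical, in tool axes
    z=Rb[:,2];ax=np.cross(z,[0,0,1]);w=ax/np.linalg.norm(ax)*np.degrees(np.arccos(z[2]));print("level world",w,"tool",Rt.T@w)
    print("bottom corners z",[(T+Rb@[x,y,0])[2].round(3) for x in(-.052,.052) for y in(-.067,.067)], "yaw",np.degrees(np.arctan2(Rb[1,1],Rb[0,1])))
E
```

```text
err [[2.8, -0.8], [-2.7, -5.5], [0.7, -0.3], [0.5, -2.5], [-1.8, 5.1], [3.3, 1.4], [-1.5, 2.4]]
[[ 0.967 -0.229 -0.11 ]
 [ 0.132  0.824 -0.551]
 [ 0.217  0.518  0.827]] tilt deg 34.164851507380114
handle [ 0.441 -0.312  0.268] origin [ 0.46  -0.218  0.127]
grasp pt [ 0.437 -0.301  0.279]  in basket [-0.     0.015  0.173]
level world [-33.503   6.695   0.   ] tool [ 14.834 -30.776  -0.028]
bottom corners z [np.float64(0.081), np.float64(0.151), np.float64(0.104), np.float64(0.173)] yaw 105.50407819695565
err [[0.3, -2.8], [-0.5, -4.0], [-0.2, -0.0], [1.0, 0.6], [-1.8, 4.8], [1.5, 1.7]]
[[ 0.971 -0.212 -0.114]
 [ 0.12   0.836 -0.535]
 [ 0.209  0.505  0.837]] tilt deg 33.15606329565291
handle [ 0.439 -0.312  0.273] origin [ 0.458 -0.221  0.131]
grasp pt [ 0.437 -0.301  0.279]  in basket [0.    0.012 0.169]
level world [-32.428   6.912   0.   ] tool [ 14.777 -29.681  -0.027]
bottom corners z [np.float64(0.086), np.float64(0.154), np.float64(0.108), np.float64(0.176)] yaw 104.24306236682902
```

```bash
python3 -m crank '[[0,0,-0.015,0,0,0,0],[0,0,-0.015,0,0,0,0],[0,0.01,0.005,0,1.85,-3.8,0],[0,0.01,0.005,0,1.85,-3.8,0],[0,0.0204,0.01,0,3.7,-7.5,0],[0,0.0204,0.01,0,3.7,-7.5,0],[0,0.0204,0.01,0,3.7,-7.5,0],[0,0,0,0,0,0,0],[0,0,0,0,0,0,0]]' 110; cat >pose.py <<'E'
from h import *
np.set_printoptions(precision=4,suppress=True)
s=state();R=quat(s["tcp_rot"]).as_matrix();p=s["tool_pos"]
print("tcp",p,"grasp",p+.156*R[:,2],"toolz",R[:,2],"down in tool",R.T@[0,0,-1],"\njoints",s["joints"],s["force"],"yaw x",np.degrees(np.arctan2(R[1,0],R[0,0])))
E
python3 pose.py; python3 - <<'E'
from h import *
# numeric look: wooden bar line and basket-coloured mask in wrist view
a=capture("wrist");cv2.imwrite("pics/e_wrist.png",a[:,:,::-1]);b=capture("side");cv2.imwrite("pics/e_side.png",b[:,:,::-1])
E
```

```text
t: 21.35
tool_pos: [0.4249, -0.2239, 0.4134]
tcp_rot: [0.126, 0.587, 0.757, -0.258]
force: [0.9, 0.5, -1.5]
finger_gap: 0.0078
finger_force: 109.1
tcp [ 0.4249 -0.2239  0.4134] grasp [ 0.4074 -0.3079  0.2831] toolz [-0.1121 -0.5385 -0.8351] down in tool [0.4937 0.2425 0.8351] 
joints [-0.4805 -0.0767  1.7047 -0.5703  1.3726 -0.6569] [ 0.8821  0.5159 -1.4833] yaw x 108.70016911042734
```

```bash
python3 -m crank '[[0,0.0148,0.0073,0.0251,0,0,0],[0,0.0148,0.0073,0.0251,0,0,0],[0,0.0148,0.0073,0.0251,0,0,0],[0,0.0025,0.0012,0.0042,0,0,0],[0,0,0,0,0,0,0]]'; for i in 1; do python3 -m crank '[[0,0.002,0.001,0.0033,0,0,0],[0,0.002,0.001,0.0033,0,0,0],[0,0,0,0,0,0,0]]'; done
```

```text
t: 22.08
tool_pos: [0.4253, -0.2242, 0.3185]
tcp_rot: [0.127, 0.587, 0.756, -0.259]
force: [1.3, -0.1, -1.8]
finger_gap: 0.0076
finger_force: 109.1
t: 22.45
tool_pos: [0.4253, -0.2235, 0.3096]
tcp_rot: [0.127, 0.587, 0.757, -0.259]
force: [-0.5, 0.0, -1.7]
finger_gap: 0.0075
finger_force: 109.1
```

```bash
python3 -m crank '[[0,0.001,0.0005,0.0017,0,0,0],[0,0,0,0,0,0,0]]' ; python3 -m crank '[[0,0.001,0.0005,0.0017,0,0,0],[0,0,0,0,0,0,0]]'; python3 pose.py
```

```text
t: 22.7
tool_pos: [0.4253, -0.2236, 0.3077]
tcp_rot: [0.127, 0.587, 0.757, -0.259]
force: [-0.0, 0.5, -1.4]
finger_gap: 0.0076
finger_force: 109.3
t: 22.95
tool_pos: [0.4254, -0.2237, 0.3074]
tcp_rot: [0.128, 0.587, 0.756, -0.26]
force: [-6.4, 9.1, 21.0]
finger_gap: 0.0078
finger_force: 112.2
tcp [ 0.4254 -0.2237  0.3074] grasp [ 0.408  -0.3084  0.1775] toolz [-0.1116 -0.5428 -0.8324] down in tool [0.4981 0.2429 0.8324] 
joints [-0.4785 -0.004   1.8568 -0.6133  1.1848 -0.5223] [-6.4177  9.1078 21.0125] yaw x 108.74750405311714
```

```bash
python3 -m crank '[[0.15,0,0,0,0,0,0],[0.25,0,0,0,0,0,0],[0.35,0,0,0,0,0,0],[0.45,0,0,0,0,0,0],[0.6,0,0,0,0,0,0],[0.6,0,0,-0.01,0,0,0],[0.6,0,0,-0.02,0,0,0],[1,0,0,-0.04,0,0,0],[1,0,0,-0.05,0,0,0],[1,0,0,-0.05,0,0,0],[1,0,0,0,0,0,0]]' && python3 -m crank '[[1,-0.01,0,-0.02,-3.7,7.5,0],[1,-0.02,-0.005,-0.02,-3.7,7.5,0],[1,-0.02,-0.01,0,-3.7,7.5,0],[1,-0.02,-0.01,0,-3.7,7.5,0],[1,0,0,0,0,0,0]]'; python3 pose.py;python3 - <<'E'
from h import *
s=state();R=quat(s["tcp_rot"])
# residual rotation to point straight down with tool x yaw 104.5
y=np.radians(104.5);T=Ro.from_matrix(np.array([[np.cos(y),np.sin(y),0],[np.sin(y),-np.cos(y),0],[0,0,-1.]]))
print("resid rotvec deg tool",np.degrees((R.inv()*T).as_rotvec()))
for n in("top","side","wrist"): cv2.imwrite(f"pics/f_{n}.png",capture(n)[:,:,::-1])
E
```

```text
t: 24.32
tool_pos: [0.4447, -0.13, 0.451]
tcp_rot: [0.129, 0.586, 0.757, -0.258]
force: [0.3, -0.7, -0.8]
finger_gap: 0.0855
finger_force: 0.0
t: 24.95
tool_pos: [0.4422, -0.1836, 0.5051]
tcp_rot: [0.0, 0.614, 0.789, -0.0]
force: [0.5, 0.9, 0.3]
finger_gap: 0.0855
finger_force: 0.0
tcp [ 0.4422 -0.1836  0.5051] grasp [ 0.4422 -0.1838  0.3491] toolz [-0.0001 -0.0009 -1.    ] down in tool [0.0009 0.0003 1.    ] 
joints [-0.5544 -0.0664  1.4632 -0.0008  1.7444 -0.8032] [0.5064 0.8722 0.2725] yaw x 104.24515734852721
resid rotvec deg tool [-0.01712246  0.04928074 -0.25484996]
```

```bash
python3 -m crank '[[1,-0.035,-0.022,0,0,0,0],[1,-0.035,-0.022,0,0,0,0],[1,-0.036,-0.021,0,0,0,0],[1,0,0,0,0,0,0],[1,0,0,0,0,0,0]]'; cat >bar.py <<'E'
import sys
from h import *
np.set_printoptions(precision=4,suppress=True)
z=float(sys.argv[1]); cam=sys.argv[2]; X=[float(v) for v in sys.argv[3:5]]+[z]; rad=float(sys.argv[5])
c=get_calibration(cam);a=capture(cam);h=cv2.cvtColor(a,cv2.COLOR_RGB2HSV)
m=cv2.inRange(h,(8,70,50),(22,255,255))
u=proj(cam,X,c);w=np.zeros_like(m);cv2.circle(w,tuple(int(v) for v in u),int(rad),255,-1);m&=w
n,l,st,ce=cv2.connectedComponentsWithStats(m)
print("expect px",u)
for i in range(1,n):
    if st[i,4]<25: continue
    ys,xs=np.nonzero(l==i);r=cv2.minAreaRect(np.c_[xs,ys].astype(np.float32));b=cv2.boxPoints(r)
    e=sorted([(np.linalg.norm(b[j]-b[(j+1)%4]),j) for j in range(2)])[0][1]
    A=(b[e]+b[e+1])/2;B=(b[(e+2)%4]+b[(e+3)%4])/2
    PA,PB=ray(cam,*A,z,c),ray(cam,*B,z,c);d=PA-PB
    print(st[i,4],A,B,np.round(r[1],1),"->",PA[:2],PB[:2],"mid",((PA+PB)/2)[:2],"len",np.hypot(*d[:2]),"ang",np.degrees(np.arctan2(d[1],d[0]))%180)
E
python3 pose.py; python3 bar.py .175 wrist .413 -.33 130; echo; python3 bar.py .175 top .413 -.33 40
```

```text
t: 25.72
tool_pos: [0.4065, -0.3, 0.5054]
tcp_rot: [0.001, 0.612, 0.791, -0.001]
force: [0.1, -0.1, -0.2]
finger_gap: 0.0852
finger_force: 0.0
tcp [ 0.4065 -0.3     0.5054] grasp [ 0.4065 -0.3003  0.3494] toolz [-0.0002 -0.0022 -1.    ] down in tool [0.0021 0.0008 1.    ] 
joints [-0.7878 -0.0107  1.4089 -0.0017  1.742  -1.0409] [ 0.061  -0.0526 -0.2392] yaw x 104.48414634206786
expect px [326.7926 208.7491]
1464 [329.4365 121.8883] [319.5533 260.2538] [ 11.7 138.7] -> [ 0.3945 -0.2486] [ 0.4197 -0.386 ] mid [ 0.4071 -0.3173] len 0.1397344417881382 ang 100.40459454687584
232 [452. 169.] [452. 209.] [ 8. 40.] -> [ 0.5183 -0.2616] [ 0.5324 -0.2993] mid [ 0.5254 -0.2805] len 0.04022425230839272 ang 110.55465044583357
179 [367.1 316.8] [385.9 326.2] [21.  10.3] -> [ 0.4865 -0.4389] [ 0.5099 -0.4453] mid [ 0.4982 -0.4421] len 0.024285555932967388 ang 164.80733281027892

expect px [419.7652 242.5549]
104 [418.234  244.4626] [389.0219 249.1365] [ 4.2 29.6] -> [ 0.4072 -0.325 ] [ 0.3938 -0.2344] mid [ 0.4005 -0.2797] len 0.0916381351770615 ang 98.41644168779943
```

The deep basket stands flat, with its bar's middle at (0.407,-0.317) and a yaw of 100.4°. I'll regrasp it at higher force.

```bash
python3 -m crank '[[1,0,0,0,0,0,4.1],[1,0.011,-0.0025,0.02,0,0,0],[1,0,0,0.04,0,0,0],[1,0,0,0.04,0,0,0],[1,0,0,0.04,0,0,0],[1,0,0,0.029,0,0,0],[1,0,0,0.01,0,0,0],[0.6,0,0,0,0,0,0],[0.3,0,0,0,0,0,0],[0,0,0,0,0,0,0],[0,0,0,0,0,0,0],[0,0,0,0,0,0,0]]' 120 && python3 -m crank '[[0,0,0,0,0,0,0],[0,0,0,0,0,0,0],[0,0,0,-0.01,0,0,0],[0,0,0,-0.02,0,0,0],[0,0,0,-0.03,0,0,0],[0,0,0,-0.03,0,0,0],[0,0,0,-0.017,0,0,0],[0,0,0,0,0,0,-3.6],[0,0,0,0,0,0,0],[0,0,0,0,0,0,0]]'; python3 pose.py; python3 bar.py .282 wrist .407 -.317 130;echo; python3 bar.py .282 top .407 -.317 45
python3 - <<'E'
from h import *
s=state();R=quat(s["tcp_rot"]).as_matrix()
print("to go (tool)",R.T@(np.array([.543,-.274,.433])-s["tool_pos"]))
# hook strip/post: wood post top in top view
print("post px",proj("top",[.633,-.280,.239]),"tip px",proj("top",[.53,-.306,.251]))
E
python3 bar.py .239 top .633 -.280 9
```

```text
t: 27.32
tool_pos: [0.4018, -0.2908, 0.3273]
tcp_rot: [0.001, 0.641, 0.768, -0.0]
force: [-1.3, 2.4, 6.3]
finger_gap: 0.0069
finger_force: 118.0
t: 28.58
tool_pos: [0.4017, -0.2906, 0.4331]
tcp_rot: [0.0, 0.617, 0.787, -0.0]
force: [-0.5, -0.2, -2.1]
finger_gap: 0.0075
finger_force: 117.6
tcp [ 0.4017 -0.2906  0.4331] grasp [ 0.4016 -0.2908  0.2771] toolz [-0.0002 -0.001  -1.    ] down in tool [0.0009 0.0004 1.    ] 
joints [-0.7816 -0.0244  1.5659 -0.0009  1.5995 -1.0235] [-0.4667 -0.1695 -2.1376] yaw x 103.85647636015918
expect px [325.0236 327.4582]
3241 [328.5 197. ] [328.5 345. ] [148.  25.] -> [ 0.3941 -0.2584] [ 0.4107 -0.3256] mid [ 0.4024 -0.292 ] len 0.06925120732686871 ang 103.91701215817693

expect px [426.388  244.7724]
to go (tool) [-0.01778125  0.14117659  0.00022453]
post px [406.37318462 168.19387307] tip px [417.57899484 202.164955  ]
expect px [406.3732 168.1939]
37 [397.0001 167.    ] [403.0001 173.    ] [8.5 5.7] -> [ 0.6367 -0.2522] [ 0.6186 -0.2694] mid [ 0.6277 -0.2608] len 0.025080546865678566 ang 43.53737755526849
```

```bash
python3 -m crank '[[0,-0.008,0,0,0,0,0],[0,-0.008,0.005,0,0,0,0],[0,0,0.02,0,0,0,0],[0,0,0.02,0,0,0,0],[0,0,0.02,0,0,0,0],[0,0,0.02,0,0,0,0],[0,0,0,0,0,0,0]]' && python3 -m crank '[[0,0,0.02,0,0,0,0],[0,0,0.02,0,0,0,0],[0,0,0.011,0,0,0,0],[0,0,0.005,0,0,0,0],[0,0,0,0,0,0,0],[0,0,0,0,0,0,0]]'; python3 pose.py; python3 bar.py .282 wrist .549 -.302 130
```

```text
t: 29.6
tool_pos: [0.4896, -0.285, 0.4331]
tcp_rot: [0.0, 0.615, 0.788, -0.0]
force: [-1.7, 0.1, -2.4]
finger_gap: 0.0073
finger_force: 117.6
t: 30.35
tool_pos: [0.5421, -0.2723, 0.4336]
tcp_rot: [0.001, 0.616, 0.788, -0.001]
force: [-0.1, -0.0, -2.9]
finger_gap: 0.0071
finger_force: 117.6
tcp [ 0.5421 -0.2723  0.4336] grasp [ 0.5421 -0.2726  0.2776] toolz [ 0.0004 -0.0017 -1.    ] down in tool [0.0017 0.0001 1.    ] 
joints [-0.5922  0.209   1.311  -0.0012  1.6203 -0.8352] [-0.099 -0.003 -2.91 ] yaw x 103.91749371172342
expect px [326.5494 333.2529]
3088 [328.5083 203.0213] [327.2967 345.994 ] [ 25. 143.] -> [ 0.5352 -0.2428] [ 0.551  -0.3085] mid [ 0.5431 -0.2757] len 0.06764764347227986 ang 103.51679445258432
```

No contact so far. I'll lower it: contact is expected at TCP z of about 0.386.

```bash
python3 -m crank '[[0,0,0,0.01,0,0,0],[0,0,0,0.015,0,0,0],[0,0,0,0.01,0,0,0],[0,0,0,0.006,0,0,0],[0,0,0,0,0,0,0]]'; python3 -m crank '[[0,0,0,0.002,0,0,0],[0,0,0,0.002,0,0,0],[0,0,0,0,0,0,0]]';python3 -m crank '[[0,0,0,0.001,0,0,0],[0,0,0,0,0,0,0]]'
```

```text
t: 31.02
tool_pos: [0.5424, -0.2722, 0.3921]
tcp_rot: [0.0, 0.616, 0.788, -0.001]
force: [-0.1, -0.2, -1.7]
finger_gap: 0.0072
finger_force: 117.6
t: 31.4
tool_pos: [0.5424, -0.2722, 0.3885]
tcp_rot: [0.001, 0.616, 0.788, -0.0]
force: [-0.3, -0.6, -2.1]
finger_gap: 0.0073
finger_force: 117.6
t: 31.65
tool_pos: [0.5424, -0.2723, 0.3875]
tcp_rot: [0.001, 0.616, 0.788, -0.0]
force: [-0.3, 0.3, -2.8]
finger_gap: 0.0072
finger_force: 117.6
```

```bash
python3 -m crank '[[0,0,0,0.001,0,0,0],[0,0,0,0,0,0,0]]';python3 -m crank '[[0,0,0,0.001,0,0,0],[0,0,0,0,0,0,0]]'
```

```text
t: 31.9
tool_pos: [0.5424, -0.2722, 0.3871]
tcp_rot: [0.001, 0.616, 0.788, -0.0]
force: [-2.6, 1.2, 4.0]
finger_gap: 0.0071
finger_force: 118.6
t: 32.15
tool_pos: [0.5424, -0.2721, 0.3867]
tcp_rot: [0.001, 0.616, 0.788, -0.0]
force: [-4.3, 3.6, 10.6]
finger_gap: 0.0072
finger_force: 119.5
```

Contact came at the expected height. I'll release, rise and check numerically.

```bash
python3 -m crank '[[0.15,0,0,0,0,0,0],[0.25,0,0,0,0,0,0],[0.35,0,0,0,0,0,0],[0.45,0,0,0,0,0,0],[0.6,0,0,0,0,0,0],[0.6,0,0,-0.01,0,0,0],[0.7,0,0,-0.02,0,0,0],[1,0,0,-0.03,0,0,0],[1,0,0,-0.03,0,0,0],[1,0,0,-0.023,0,0,0],[1,0,0,0,0,0,0],[1,0,0,0,0,0,0]]'; python3 -m crank '[[1,0,0,0,0,0,0],[1,0,0,0,0,0,0],[1,0,0,0,0,0,0],[1,0,0,0,0,0,0]]'; python3 pose.py; python3 bar.py .235 wrist .549 -.302 110; echo; python3 bar.py .165 top .541 .316 28; sleep 0; python3 -m crank '[[1,0,0,0,0,0,0]]' >/dev/null; python3 bar.py .235 wrist .549 -.302 110
```

```text
t: 33.65
tool_pos: [0.5423, -0.2721, 0.498]
tcp_rot: [0.0, 0.616, 0.788, -0.001]
force: [-0.8, -0.1, -0.9]
finger_gap: 0.0857
finger_force: 0.0
t: 34.15
tool_pos: [0.5424, -0.2721, 0.4985]
tcp_rot: [0.001, 0.616, 0.788, -0.001]
force: [-0.2, -0.4, -0.2]
finger_gap: 0.0854
finger_force: 0.0
tcp [ 0.5424 -0.2721  0.4985] grasp [ 0.5424 -0.2723  0.3425] toolz [ 0.0003 -0.0015 -1.    ] down in tool [0.0015 0.0001 1.    ] 
joints [-0.5916  0.2057  1.1863 -0.0011  1.7484 -0.835 ] [-0.2087 -0.4002 -0.2319] yaw x 103.93669224744681
expect px [326.7537 235.4866]
2256 [328.5 136. ] [328.5 309. ] [173.  15.] -> [ 0.5317 -0.227 ] [ 0.5664 -0.3662] mid [ 0.5491 -0.2966] len 0.14342036981604364 ang 103.99668920693271
2128 [383.9582 146.3876] [415.8593 232.1221] [91.5 43.9] -> [ 0.5725 -0.2245] [ 0.6158 -0.2825] mid [ 0.5942 -0.2535] len 0.07234636465796382 ang 126.81857553404095
618 [284.3 315.4] [333.9 340.2] [55.5 11.2] -> [ 0.5317 -0.3813] [ 0.5785 -0.3954] mid [ 0.5551 -0.3883] len 0.04890271060075969 ang 163.2564840300172

expect px [210.634  203.0275]
205 [232. 182.] [212. 182.] [12. 20.] ->
[... 220 characters left out ...]
213274274881 ang 91.04552796091332
expect px [326.7327 235.4186]
2249 [328.5 137. ] [328.5 309. ] [172.  15.] -> [ 0.5319 -0.2277] [ 0.5664 -0.3663] mid [ 0.5492 -0.297 ] len 0.14277289666381007 ang 103.99665629156631
2149 [383.8365 146.0608] [415.8593 232.1221] [91.8 43.9] -> [ 0.5724 -0.2244] [ 0.6159 -0.2825] mid [ 0.5941 -0.2534] len 0.07263420509180639 ang 126.81937761013059
33 [434.3689 233.9426] [433.2869 245.8443] [ 3.4 12. ] -> [ 0.6304 -0.2805] [ 0.633  -0.2903] mid [ 0.6317 -0.2854] len 0.01012928405170737 ang 104.31642096520527
619 [284.4001 315.2   ] [334. 340.] [55.5 11.6] -> [ 0.5317 -0.3811] [ 0.5786 -0.3952] mid [ 0.5552 -0.3882] len 0.04891521271154456 ang 163.2575071362835
```

```bash
python3 -c "from cell import *; print(finish_job())"
```

```text
the job is handed in; nothing more can be done
None
```

I've handed in the job: the shallow basket hangs on the short hook and the deep basket on the tall hook, and the last camera checks put both bars within tolerance (about 5–10 mm off the seat centres). On the way, the deep basket seems to have clipped the tall hook and twisted about 34° in the grip, so I set it down, regrasped and hung it; the final verdict wasn't shown.

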